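# Weigh the sample vial from the green-lidded box

### The job

Take the lid off the opaque sample box with the green lid and lay it flat on the black rubber mat. Then lift out the vial standing inside that box and stand it upright on the round steel pan of the bench balance; do not let the vial drop.

Things in the scene. Friction and masses are not known exactly. Their poses are not given: they have to be found in the camera images.
- lid_green: Loose green lid, 160 mm square, 160 g, on a fixed opaque grey box of the same outline and yaw (70 mm high, open top, 5 mm walls and floor). Origin: centre of its underside, 62 mm above the table, z up, x, y along its sides. Lip 0-8 mm up (144 mm square, 3 mm loose in the box), plate 8-14, round black knob 14-42 mm, 26 mm wide, in the middle. A like box with a yellow lid is a bystander.
- vial_green: Amber glass vial, green cap, white label: straight cylinder 28 mm in diameter, 56 mm high with the cap, 45 g. Stands upright on the floor of the green-lidded box (5 mm above the table), up to 17 mm off the box's centre along each side, hidden until the lid is off; the box is 150 x 150 mm inside. Origin: centre of its underside, z up.
- mat: Fixed black rubber mat, 200 x 200 x 3 mm, lying empty on the table. Origin: centre of its underside, x and y along its sides.
- pan (a point): Centre of the upper face of the balance's round steel pan: 120 mm in diameter, rigid, level, 60 mm above the table, empty, on a lower white body 190 mm square. Also about: culture dishes 15 mm high, the yellow-lidded box (104 mm with its knob), a dropper bottle (115 mm); carry things with their undersides over 130 mm up.
Mind the look-alikes: they are no part of the job. Of the things like the lid_green, leave any that is orange or purple; of the rest the larger one is meant.

How it is judged:
By the outcome, as a careful person would: the job done as asked, in the order asked, and still so for the second after the job is handed in, with the robot touching nothing.
It also fails if it takes over 64 s, if anything falls off the work surface, if the arm or the gripper's body presses on something with over 40 N, if the wrist force passes 120 N, or if a joint passes its speed limit or range.

### The arm

A 6-joint arm with a two-finger parallel gripper is mounted at the origin on the work surface. World frame = base frame: x ahead of the robot, y to its left, z up, the work surface at z = 0. Lengths are in mm, angles in rad, forces in N, time in s.
With the tool pointing down it reaches from about 350 to 975 mm from the base axis. Payload 7.1 kg.
Tool frame: the origin (TCP) lies midway between the tips of the shut fingers; the grasp point (between the pads) lies 19 mm behind it (ctrl.grip_depth is the distance from the TCP to the grasp point, in mm); z points along the fingers, y is the line along which they close (so a half turn about z gives the same grasp; the last joint's range is limited). The gripper opens to 88 mm and grips with 3 to 60 N. Pads are 20 mm wide; open, the fingers measure 115 mm over their backs; the gripper's body (75 mm by 178 mm) begins 61 mm behind the grasp point.
Start: joints at [1.316, 0.423, 1.63, -0, 1.089, -0.019], TCP at [145.982, 607.696, 222.675] pointing down, gripper open.
Joint ranges: [-3, 3], [-0.9, 2.11], [0.09, 2.58], [-1.31, 4.45], [0.11, 2.69], [-2.54, 2.54]. Speed limits (rad/s): [2.39, 2.39, 3.01, 3.14, 3.14, 3.14].

### API

Orientations are given as a rotation vector (axis times angle).
In Python, from workcell import ctrl, cams gives the robot as it stands.
- The arm moves only by the tool move_arm, never from a script. Its argument "steps" is a list of rows, each a list of 3 entries, a list of its own where there are three numbers: the shift along the tool's x, y, z in units of 25 mm (1.0 is 25 mm), then the turn about the tool's z in units of 5 degrees (1.0 is 5 degrees), then the closure, from 0 (fully open) to 1 (shut). A call has 1 to 20 rows; each row shifts and turns the commanded pose from where the row before left it, along the tool's axes as they then stand; what a row does not reach is not made up. A row lasts 1/12 s, in which the tool goes at most 41.7 mm and 7.16 degrees, less where a joint would pass 70% of its speed; a pose out of reach is approached as far as the arm can. A call is refused whole if a number of a shift passes 1 or a number of a turn 1, either way. A call with a gripper value outside its range is refused whole. The fingers move at their own pace and stop on an object; the grip force is fixed at half the most. Time passes only in rows, so rows that do not move let the fingers close. It gives the time, the measured TCP pose, the force, the opening and the grip force at its end, in the units of the state.
- ctrl.get_obs(): the state, without advancing time (a new reading comes with each control period).
- cams.get_image(name): name is "scene" or "top"; returns a dict with "image" (420x560x3 uint8, red, green, blue), "camera_matrix" (3x3 intrinsics, pixels), "xyz" and "rotation" of the camera in the world. Camera axes: x right, y down, z forward; pixel columns grow to the right and rows downward; lengths in mm; the calibration is good to about 2 mm. A picture is of the moment at which its call begins. There is no depth.
- ctrl.close_job(): hands the job in; it is judged then, once.
Trained networks look in the newest picture that a camera, given by its name, has taken for a name from the list of things; names that differ only in an ending like _2 or _b are one class to them, and where a whole thing is asked for, a point or a joint stands for the part that bears it (a point fixed in the world has none). Each returns a list of dicts, best first, with "p" (0 to 1); they miss things now and then, are a little off and sometimes report something else, mostly with a low value. They report only what shows in the picture. A call takes as long as a camera call. They do not tell look-alikes from the thing itself.
- cams.boxes_of(camera, thing): "rect" ([centre column, centre row, width, height] in pixels, round what is visible of it).
- cams.cut_out(camera, thing): "pixels" (420x560 bool, what is visible of it) and "rect" ([centre column, centre row, width, height] in pixels, round what is visible of it).
The state is a dict: "t": time; "qpos": joint angles; "qvel": joint speeds; "joint_torque": joint torques, N m; "ee_pos": TCP position; "orientation": TCP orientation; "ft_force": force on the tool from outside, world axes, zero at the start; "moment": the same for the moment, N m; "width": finger opening in mm; "grasp_force": force on a finger pad.
Only numpy, scipy, OpenCV 4.12 (cv2) and the standard library are available. Lean on these libraries where they do the work, as an engineer would, in place of code of your own. Each camera call takes 0.05 s, during which the arm holds its last target. There are 200 camera calls.

## Working session

There is one attempt and no reset: what is moved stays moved. The work goes in short steps, Python scripts to look and compute and a tool call to move; the robot and the scene stay as the last step left them, time stands still between calls to the robot, and variables do not carry over. Pictures are saved under pics/ and viewed, at most 10 in all, crops included, and the job is handed in when it is done.

Besides the shell and the picture viewer there is one more tool, called after "Request:" by a JSON object that holds its "name" and its "arguments". move_arm: Moves the arm, as the interface text tells. Its arguments: {"type":"object","properties":{"steps":{"type":"array"}},"required":["steps"]}

```bash
mkdir -p pics
cat > h.py <<'E'
import numpy as np,cv2
from workcell import ctrl,cams
def ray(im,u,v,z):
    K=np.array(im["camera_matrix"]);R=np.array(im["rotation"])
    if R.shape!=(3,3): R=cv2.Rodrigues(R.astype(float))[0]
    c=np.array(im["xyz"]);d=R@np.linalg.inv(K)@[u,v,1.]
    return c+d*(z-c[2])/d[2]
def save(im,n,f=1.4):
    cv2.imwrite("pics/"+n+".png",cv2.resize(im["image"][:,:,::-1],None,fx=f,fy=f))
E
python3 - <<'E'
from h import *
o=ctrl.get_obs();print({k:np.round(v,3) for k,v in o.items()},ctrl.grip_depth)
for c in("top","scene"):
    im=cams.get_image(c);save(im,c+"0");print(c,im["xyz"],np.round(im["rotation"],3).tolist(),np.array(im["camera_matrix"])[0,0])
    for n,z in(("lid_green",76),("mat",3),("pan",60),("vial_green",56)):
        for d in cams.boxes_of(c,n)[:4]: print(n,np.round(d["p"],2),np.round(d["rect"],1),np.round(ray(im,*d["rect"][:2],z),0))
E
```

```text
{'t': np.float64(0.0), 'qpos': array([ 1.316,  0.424,  1.631, -0.   ,  1.089, -0.019]), 'qvel': array([-0.001,  0.002, -0.   , -0.001, -0.003, -0.001]), 'joint_torque': array([-2.0000e-03, -5.4461e+01, -2.7367e+01,  6.4000e-02,  2.3000e-02,
       -0.0000e+00]), 'ee_pos': array([145.835, 607.165, 221.89 ]), 'orientation': array([-3.69e-01, -3.12e+00,  2.00e-03]), 'ft_force': array([-0.187, -0.303,  0.618]), 'moment': array([ 0.037,  0.016, -0.   ]), 'grasp_force': np.float64(0.0), 'width': np.float64(87.861)} 18.700000000000003
top [ 302.40968348   94.42134845 1386.80833152] [-2.151, 2.178, -0.116] 449.6329857050719
lid_green 0.98 [193.8 288.1  47.8  44.9] [217. 361.  76.]
lid_green 0.97 [146.4 245.2  46.1  49.3] [342. 500.  76.]
lid_green 0.8 [409.7 287.8  66.6  68.8] [ 211. -260.   76.]
mat 0.58 [426.8 203.6  71.9  71.9] [ 462. -344.    3.]
pan 0.97 [328.2 125.7  65.2  70.2] [697. -38.  60.]
scene [1021.92636241  101.89733289  981.93507378] [-1.875, -1.924, 0.569] 436.9860784401352
lid_green 0.88 [160.3 157.5  73.8  56. ] [ 265. -260.   76.]
lid_green 0.8 [450.4 207.2  56.8  40.5] [407. 492.  76.]
lid_green 0.69 [260.8 217.2  74.1  66.5] [449.  22.  76.]
lid_green 0.55 [388.8 162.8  57.2  38.4] [268. 353.  76.]
mat 0.81 [119.2 234.8  87.2  65. ] [ 465. -348.    3.]
pan 0.9 [226.4 330.4  91.1  97. ] [727. -37.  60.]
```

View pics/top0.png

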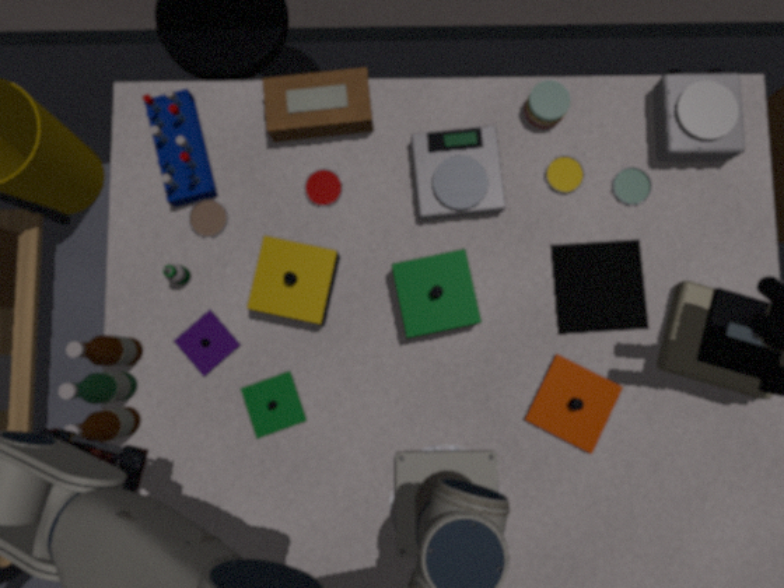

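View pics/scene0.png

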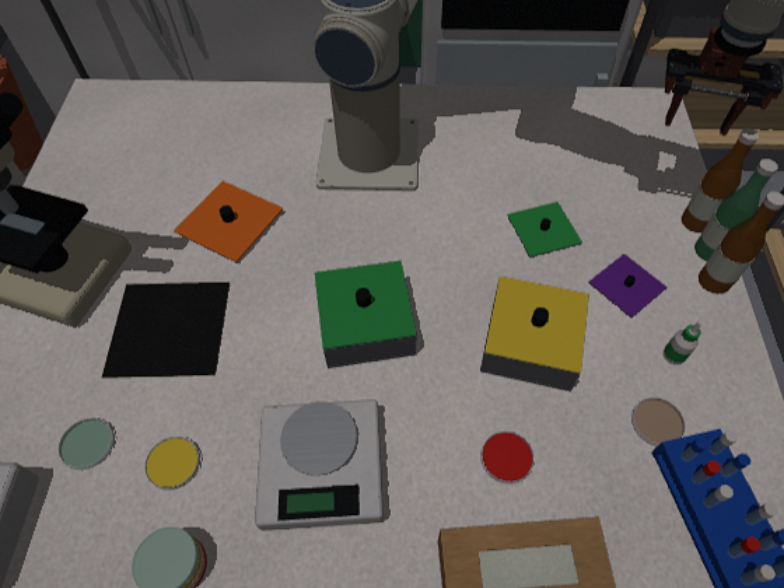

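The top view shows the large green lid on the box with its knob near (311,209) in raw pixels, the mat near (428,204) and the steel pan near (329,130). The small green, purple and orange lids are look-alikes lying on the table. The scene view agrees: large green lid knob near (260,212), mat (119,235), pan (228,312).

Run:
```python
from h import *
def big(m,near):
    n,l,s,c=cv2.connectedComponentsWithStats(m.astype(np.uint8))
    k=[i for i in range(1,n) if s[i,4]>15]
    k=min(k,key=lambda i:np.hypot(*(c[i]-near))); return l==k,c[k],s[k,4]
def rectfit(im,m,z):
    cs,_=cv2.findContours(m.astype(np.uint8),cv2.RETR_EXTERNAL,cv2.CHAIN_APPROX_NONE)
    h=cv2.convexHull(max(cs,key=cv2.contourArea))[:,0]
    P=np.array([ray(im,*p,z)[:2] for p in h],np.float32)
    return cv2.minAreaRect(P)
for c,lk,mt,pn in(("top",(311,209),(428,204),(329,130)),("scene",(260,212),(119,235),(228,312))):
    im=cams.get_image(c);hsv=cv2.cvtColor(im["image"],cv2.COLOR_RGB2HSV);H,S,V=[hsv[:,:,i].astype(int) for i in range(3)]
    m,ce,a=big((H>45)&(H<80)&(S>120)&(V>50),lk);print(c,"lid",a,rectfit(im,m,76))
    u,v=lk;b=np.zeros_like(m);b[v-15:v+16,u-15:u+16]=(V<60)[v-15:v+16,u-15:u+16]
    m,ce,a=big(b,lk);print("knob",ce,a,ray(im,*ce,92),ray(im,*ce,104))
    m,ce,a=big((V<40),mt);print("mat",a,rectfit(im,m,3))
    ds=cams.cut_out(c,"mat")[:2]
    for d in ds:print("matnet",d["p"],rectfit(im,d["pixels"],3))
    for d in cams.cut_out(c,"pan")[:2]:print("pannet",d["p"],d["rect"],rectfit(im,d["pixels"],45))
    g=cv2.resize(im["image"][:,:,::-1][pn[1]-50:pn[1]+50,pn[0]-50:pn[0]+50],None,fx=4,fy=4,interpolation=cv2.INTER_CUBIC)
    print("pancrop V",V[pn[1],pn[0]-48:pn[0]+48:2])
    globals()[c]=g
cv2.imwrite("pics/pan.png",np.hstack([top,scene]))
```

```text
top lid 2734 ((440.4632568359375, 20.123268127441406), (156.94158935546875, 156.02999877929688), 11.141176223754883)
knob [310.55555556 208.88888889] 81 [440.76594886  21.66940249  92.        ] [439.4836933   22.34365159 104.        ]
mat 3833 ((460.108154296875, -345.7299499511719), (192.3993377685547, 192.96884155273438), 2.9280660152435303)
matnet 0.76 ((461.9476318359375, -345.1477966308594), (199.69041442871094, 200.16531372070312), 3.268075466156006)
pannet 0.97 [328.9, 123.0, 69.9, 72.3] ((712.2011108398438, -32.55944061279297), (197.2726593017578, 194.86427307128906), 5.583644866943359)
pancrop V [125 125 124 122 118 121  90  53  78 114 124 124 123 115 104 116 111 114
 115 115 115 118 114 116 117 121 117 119 118 116 119 117 119 118 125 132
 135 130 128 118 125 123 126 125 125 124 120 127]
scene lid 3368 ((445.912353515625, 18.14867401123047), (158.78822326660156, 158.53622436523438), 11.077066421508789)
knob [259.61904762 212.3877551 ] 147 [444.95091127  19.28894765  92.        ] [452.73092311  20.40284983 104.        ]
mat 5078 ((462.1405944824219, -346.6819152832031), (197.2858123779297, 199.73983764648438), 2.8627960681915283)
matnet 0.74 ((460.17535400390625, -346.52410888671875), (200.6152801513672, 202.92242431640625), 2.935441732406616)
pannet 0.72 [228.2, 331.0, 94.2, 96.6] ((718.158203125, -36.549095153808594), (199.29139709472656, 192.10879516601562), 6.056035041809082)
pancrop V [137 147 144 126 133 132 133 133 134 134 114 107 106 108 107 105 104 106
 107 105 106 107 107 107 109 109 108 109 109 108 107 108 108 107 108 107
 107  82 139 134 135 135 133 135 133  83  68  69]
```

View pics/pan.png

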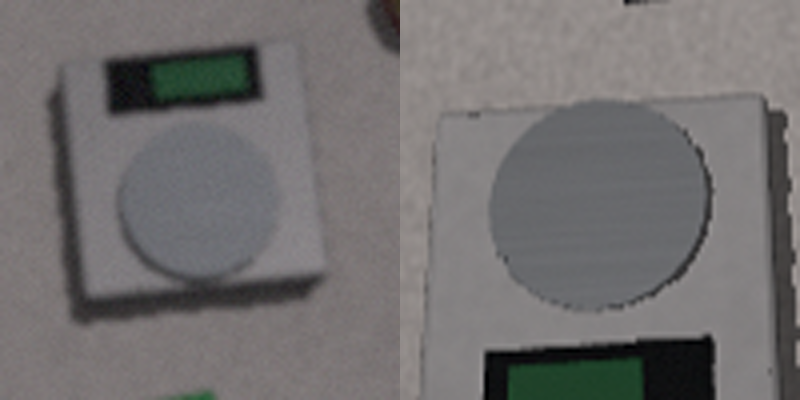

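The pan centre is near (328.5,130.2) in top and (228.3,313.2) in scene. The lid is 158 mm square with yaw 11.1° at about (443,19.5), and the mat is at (461,-346) with yaw 3°; both match the given sizes. Now I move over the lid.

Request:
{"name": "move_arm", "arguments": {"steps": [[[-0.85,-1,0],0,0],[[-0.85,-1,0],0,0],[[-0.85,-1,0],0,0],[[-0.85,-1,0],0,0],[[-0.85,-1,0],0,0],[[-0.85,-1,0],0,0],[[-0.85,-1,0],0,0],[[-0.85,-1,0],0,0],[[-0.85,-1,0],0,0],[[-0.85,-1,0],0,0],[[-0.85,-1,0],0,0],[[-0.85,-1,0],0,0],[[-0.85,-1,0],0,0],[[-0.85,-1,0],0,0],[[-0.85,-1,0],0,0],[[-0.85,-1,0],0,0],[[-0.85,-1,0],0,0],[[-0.85,-1,0],0,0],[[-0.85,-1,0],0,0],[[-0.85,-1,0],0,0]]}}

```text
t: 2.47
ee_pos: [443.0, 20.6, 223.0]
orientation: [0.37, 3.119, 0.0]
ft_force: [0.6, 0.4, 0.6]
width: 87.9
grasp_force: 0.0
```

Request:
{"name": "move_arm", "arguments": {"steps": [[[0,0,0],1,0],[[0,0,0],1,0],[[0,0,0],1,0],[[0,0,0],1,0],[[0,0,0],1,0],[[0,0,0],1,0],[[0,0,0],1,0],[[0,0,0],1,0],[[0,0,0],1,0],[[0,0,0],1,0],[[0,0,0],1,0],[[0,0,0],1,0],[[0,0,0],1,0],[[0,0,0],0,0],[[0,0,0],0,0]]}}

```text
t: 3.72
ee_pos: [442.5, 22.2, 222.8]
orientation: [1.985, 2.435, 0.0]
ft_force: [-0.3, 0.1, -0.6]
width: 87.5
grasp_force: 0.0
```

```bash
cat >> h.py <<'E'
def go(t,yaw=None):
    """units to target TCP t in the present tool axes; yaw: wanted heading (deg) of tool y, mod 180"""
    o=ctrl.get_obs();R=cv2.Rodrigues(np.array(o["orientation"],float))[0]
    y=np.degrees(np.arctan2(R[1,1],R[0,1]))
    print("t",o["t"],"pos",np.round(o["ee_pos"],1),"yaw y",round(y,1),"tilt",np.round(R[:,2],3),"w",round(o["width"],1),"F",np.round(o["ft_force"],1),"q6",np.round(o["qpos"][5],2))
    print(" units",np.round(R.T@(np.array(t)-o["ee_pos"])/25,2), None if yaw is None else round(((y-yaw+90)%180-90)/5,2))
E
python3 - <<'E'
from h import *
go([443,19.5,79],11.1)
t=cams.get_image("top");s=cams.get_image("scene");print(ray(t,328.5,130.2,60),ray(s,228.3,313.2,60))
save(s,"s1")
E
```

```text
t 3.7167 pos [442.5  22.2 222.8] yaw y 11.6 tilt [ 0. -0. -1.] w 87.5 F [-0.3  0.1 -0.6] q6 -0.18
 units [-0.11 -0.    5.75] 0.11
[682.89229972 -38.81662982  60.        ] [689.05181572 -36.55296683  60.        ]
```

Request:
{"name": "move_arm", "arguments": {"steps": [[[-0.1,0,1],0.1,0],[[0,0,1],0,0],[[0,0,1],0,0],[[0,0,1],0,0],[[0,0,0.9],0,0],[[0,0,0.45],0,0],[[0,0,0.3],0,0],[[0,0,0.1],0,0],[[0,0,0],0,0],[[0,0,0],0,1],[[0,0,0],0,1],[[0,0,0],0,1],[[0,0,0],0,1],[[0,0,0],0,1],[[0,0,0],0,1],[[0,0,0],0,1],[[0,0,0],0,1],[[0,0,0],0,1],[[0,0,0],0,1],[[0,0,0],0,1]]}}

```text
t: 5.48
ee_pos: [442.9, 19.8, 78.9]
orientation: [1.999, 2.424, 0.0]
ft_force: [-0.1, 0.4, 0.3]
width: 25.3
grasp_force: 30.0
```

Request:
{"name": "move_arm", "arguments": {"steps": [[[0,0,-0.3],0,1],[[0,0,-0.7],0,1],[[0,0,-1],0,1],[[0,0,-1],0,1],[[0,0,-1],0,1],[[0,0,-0.7],0,1],[[0,0,-0.3],0,1],[[0,0,0],0,1]]}}

```text
t: 6.15
ee_pos: [443.8, 19.8, 205.6]
orientation: [1.997, 2.422, 0.004]
ft_force: [-0.3, 0.5, -2.3]
width: 25.3
grasp_force: 30.0
```

Run:
```python
from h import *
go([461,-346,204],3)
im=cams.get_image("scene");save(im,"s2")
```

```text
t 6.15 pos [443.8  19.8 205.6] yaw y 11.0 tilt [ 0.003  0.    -1.   ] w 25.3 F [-0.3  0.5 -2.3] q6 -0.17
 units [-14.5   -2.12   0.07] 1.6
```

View pics/s2.png

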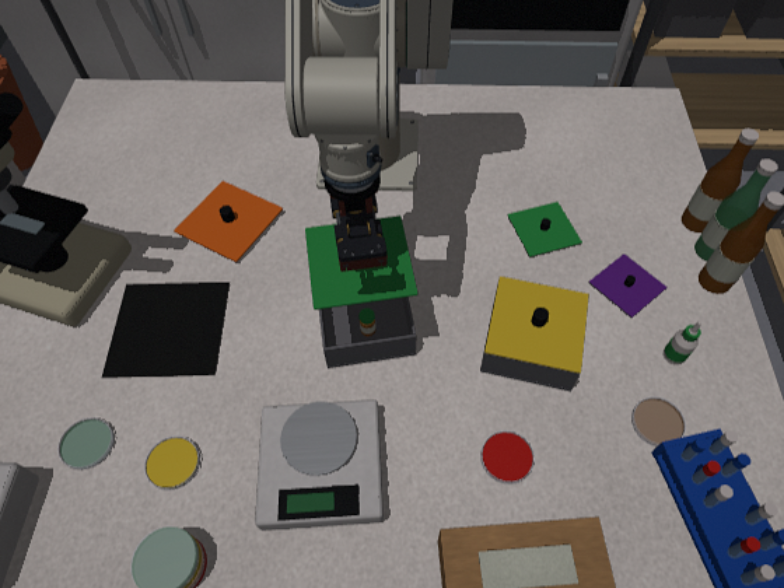

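The lid is held level at about (360,262) in the enlarged view. The vial with its green cap is visible in the open box at (367,315). I carry the lid to the mat.

Request:
{"name": "move_arm", "arguments": {"steps": [[[-0.4,0,0],0,1],[[-0.8,-0.12,0],0.2,1],[[-0.9,-0.15,0],0.2,1],[[-0.9,-0.15,0],0.2,1],[[-0.9,-0.15,0],0.2,1],[[-0.9,-0.15,0],0.2,1],[[-0.9,-0.15,0],0.2,1],[[-0.9,-0.15,0],0.2,1],[[-0.9,-0.15,0],0.2,1],[[-0.9,-0.15,0],0,1],[[-0.9,-0.15,0],0,1],[[-0.9,-0.15,0],0,1],[[-0.9,-0.15,0],0,1],[[-0.9,-0.15,0],0,1],[[-0.9,-0.15,0],0,1],[[-0.9,-0.15,0],0,1],[[-0.6,-0.1,0],0,1],[[-0.3,0,0],0,1],[[0,0,0],0,1],[[0,0,0],0,1]]}}

```text
t: 7.87
ee_pos: [419.0, -350.4, 203.1]
orientation: [-2.162, -2.277, -0.0]
ft_force: [-0.0, -0.0, -1.6]
width: 25.4
grasp_force: 30.0
```

Run:
```python
from h import *
go([461,-346,20],3)
```

```text
t 7.8667 pos [ 419.  -350.4  203.1] yaw y 3.0 tilt [-0.001  0.001 -1.   ] w 25.4 F [-0.  -0.  -1.6] q6 -0.77
 units [0.08 1.69 7.32] -0.01
```

Request:
{"name": "move_arm", "arguments": {"steps": [[[0.1,0.8,0],0,1],[[0,0.85,0],0,1],[[0,0,0.6],0,1],[[0,0,1],0,1],[[0,0,1],0,1],[[0,0,1],0,1],[[0,0,1],0,1],[[0,0,1],0,1],[[0,0,0.6],0,1],[[0,0,0.4],0,1],[[0,0,0.3],0,1],[[0,0,0.1],0,1],[[0,0,0],0,1],[[0,0,0],0,1]]}}

```text
t: 9.03
ee_pos: [461.1, -346.5, 29.7]
orientation: [2.162, 2.278, 0.0]
ft_force: [-0.4, -0.1, -1.6]
width: 25.1
grasp_force: 30.0
```

Run:
```python
from h import *
go([461,-346,20],3)
```

```text
t 9.0333 pos [ 461.1 -346.5   29.7] yaw y 3.0 tilt [ 0.001 -0.001 -1.   ] w 25.1 F [-0.4 -0.1 -1.6] q6 -0.72
 units [ 0.02 -0.    0.39] 0.0
```

Request:
{"name": "move_arm", "arguments": {"steps": [[[0,0,0.15],0,1],[[0,0,0.12],0,1],[[0,0,0.06],0,1],[[0,0,0.04],0,1],[[0,0,0],0,1],[[0,0,0],0,1]]}}

```text
t: 9.53
ee_pos: [460.5, -346.3, 19.9]
orientation: [-2.163, -2.278, 0.0]
ft_force: [-1.2, 1.5, 3.4]
width: 25.2
grasp_force: 30.0
```

The force reversed to +3.4 N, so the lid is touching the mat. I release and rise.

Request:
{"name": "move_arm", "arguments": {"steps": [[[0,0,0],0,0.4],[[0,0,0],0,0.4],[[0,0,0],0,0.4],[[0,0,0],0,0.4],[[0,0,0],0,0.4],[[0,0,0],0,0.4],[[0,0,-0.2],0,0.4],[[0,0,-0.6],0,0.4],[[0,0,-1],0,0.4],[[0,0,-1],0,0.4],[[0,0,-1],0,0.4],[[0,0,-1],0,0.4],[[0,0,-1],0,0.4],[[0,0,-1],0,0.4],[[0,0,-1],0,0.4],[[0,0,-0.5],0,0.4],[[0,0,0],0,0.4]]}}

```text
t: 10.95
ee_pos: [462.0, -347.4, 230.9]
orientation: [2.158, 2.274, 0.001]
ft_force: [0.8, 0.2, -0.0]
width: 53.0
grasp_force: 0.0
```

Run:
```python
from h import *
go([443,19.5,200],11.1)
T=[]
for c,g in(("top",(311,209)),("scene",(262,225))):
    im=cams.get_image(c);save(im,c+"3")
    for d in cams.cut_out(c,"vial_green")[:3]:
        p=d["pixels"];print(c,d["p"],d["rect"],p.sum(),np.round(ray(im,*d["rect"][:2],50 if c=="top" else 45),1))
    u,v=g;T.append(cv2.resize(im["image"][v-35:v+35,u-40:u+40,::-1],None,fx=5,fy=5,interpolation=cv2.INTER_CUBIC))
cv2.imwrite("pics/box3.png",np.hstack(T))
```

```text
t 10.95 pos [ 462.  -347.4  230.9] yaw y 3.0 tilt [ 0.005 -0.004 -1.   ] w 53.0 F [ 0.8  0.2 -0. ] q6 -0.72
 units [14.7  -0.    1.18] -1.62
top 0.58 [307.3, 206.1, 7.0, 7.9] 63 [453.8  28.9  50. ]
scene 0.63 [262.7, 229.9, 16.8, 18.1] 231 [466.3  25.7  45. ]
```

View pics/box3.png

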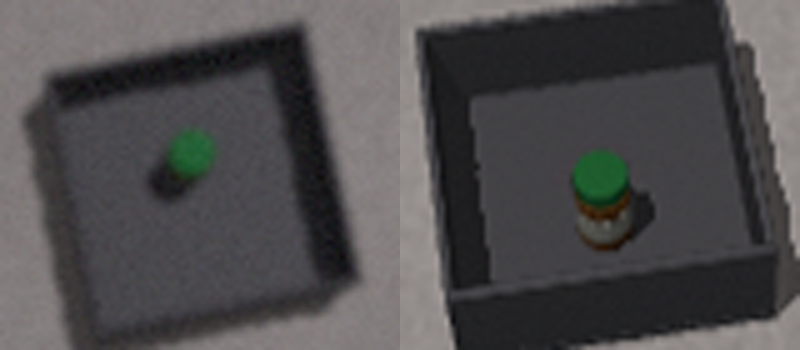

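View pics/scene3.png

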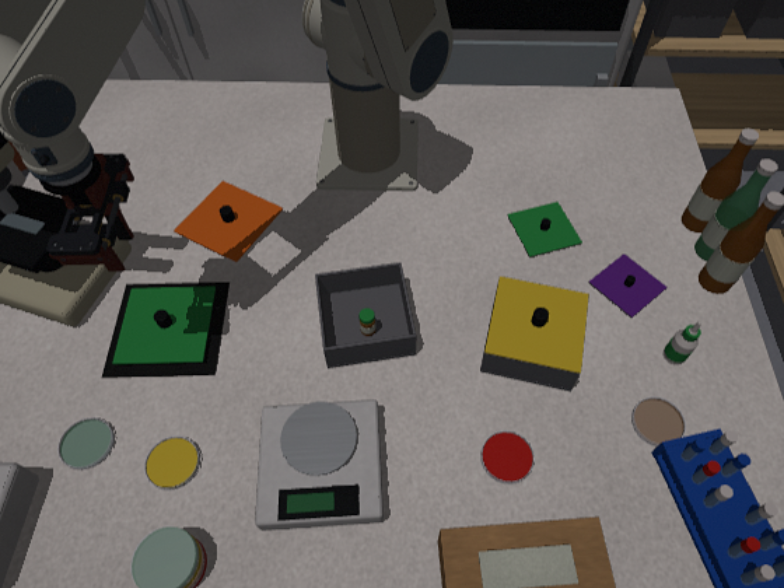

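The lid lies flat on the mat, centred. In the box the cap's top face is at about (309.2,204.6) in top and (262.2,224.4) in scene. I move back above the box, slanting the turn in.

Run:
```python
from h import *
t=cams.get_image("top");s=cams.get_image("scene")
a=ray(t,309.2,204.6,61);b=ray(s,262.2,224.4,61);print(a,b)
# green cap centroid, rough height
for im,g in((t,(309,204)),(s,(262,225))):
    hsv=cv2.cvtColor(im["image"],cv2.COLOR_RGB2HSV).astype(int);m=(abs(hsv[:,:,0]-62)<18)&(hsv[:,:,1]>100)&(hsv[:,:,2]>40)
    yy,xx=np.nonzero(m);k=np.hypot(xx-g[0],yy-g[1])<12;print(xx[k].mean(),yy[k].mean(),k.sum(),ray(im,xx[k].mean(),yy[k].mean(),58))
p=(a+b)/2;go([p[0],p[1],200],11.1)
```

```text
[456.93097439  23.71432452  61.        ] [460.05401136  24.90047541  61.        ]
308.758064516129 204.33870967741936 62 [458.07965796  24.85473766  58.        ]
261.5360824742268 225.10309278350516 97 [460.30288713  23.12130672  58.        ]
t 11.25 pos [ 459.9 -345.7  225.7] yaw y 3.0 tilt [-0.002  0.002 -1.   ] w 52.7 F [-0.5 -0.7 -0.1] q6 -0.72
 units [14.78  0.72  1.05] -1.62
```

Request:
{"name": "move_arm", "arguments": {"steps": [[[0.5,0,0],0,0.4],[[0.95,0.05,0],0,0.4],[[0.95,0.05,0],0,0.4],[[0.95,0.05,0],0,0.4],[[0.95,0.05,0],0,0.4],[[0.95,0.05,0],0,0.4],[[0.95,0.05,0],0,0.4],[[0.95,0.05,0],0,0.4],[[0.95,0.05,0],0,0.4],[[0.95,0.05,0],0,0.4],[[0.95,0.05,0],0,0.4],[[0.95,0.05,0],0,0.4],[[0.95,0.05,0],0,0.4],[[0.95,0.05,0],0,0.4],[[0.95,0.05,0],0,0.4],[[0.9,0,0],0,0.4],[[0,0,0.5],-1,0.4],[[0,0,0.5],-0.62,0.4],[[0,0,0],0,0.4],[[0,0,0],0,0.4]]}}

```text
t: 12.92
ee_pos: [457.7, 22.1, 201.5]
orientation: [-1.997, -2.423, 0.003]
ft_force: [-0.4, -0.2, -0.3]
width: 52.5
grasp_force: 0.0
```

Run:
```python
from h import *
go([458.7,24.2,20],11.1)
```

```text
t 12.9167 pos [457.7  22.1 201.5] yaw y 11.0 tilt [-0.003  0.    -1.   ] w 52.5 F [-0.4 -0.2 -0.3] q6 -0.17
 units [0.07 0.07 7.26] -0.02
```

Request:
{"name": "move_arm", "arguments": {"steps": [[[0.1,0.07,0.5],0,0.4],[[0,0,1],0,0.4],[[0,0,1],0,0.4],[[0,0,1],0,0.4],[[0,0,1],0,0.4],[[0,0,0.7],0,0.4],[[0,0,0],0,0.4],[[0,0,0],0,0.4]]}}

```text
t: 13.58
ee_pos: [459.8, 24.3, 72.1]
orientation: [-1.998, -2.423, 0.002]
ft_force: [0.1, -0.2, -0.1]
width: 52.2
grasp_force: 0.0
```

Run:
```python
from h import *
go([458.7,24.2,20],11.1)
```

```text
t 13.5833 pos [459.8  24.3  72.1] yaw y 11.0 tilt [-0.002 -0.    -1.   ] w 52.2 F [ 0.1 -0.2 -0.1] q6 -0.16
 units [ 0.   -0.04  2.08] -0.02
```

Request:
{"name": "move_arm", "arguments": {"steps": [[[0,0,0.5],0,0.4],[[0,0,0.5],0,0.4],[[0,0,0.5],0,0.4],[[0,0,0.35],0,0.4],[[0,0,0.2],0,0.4],[[0,0,0],0,0.4],[[0,0,0],0,0.5],[[0,0,0],0,0.55],[[0,0,0],0,0.6],[[0,0,0],0,0.65],[[0,0,0],0,0.7],[[0,0,0],0,0.75],[[0,0,0],0,0.8],[[0,0,0],0,1],[[0,0,0],0,1],[[0,0,0],0,1],[[0,0,0],0,1]]}}

```text
t: 15.0
ee_pos: [460.3, 24.4, 21.2]
orientation: [1.996, 2.425, 0.0]
ft_force: [-0.1, -0.5, 5.4]
width: 28.0
grasp_force: 30.0
```

Gripped at 28.0 mm, the vial's diameter. I lift it.

Request:
{"name": "move_arm", "arguments": {"steps": [[[0,0,-0.2],0,1],[[0,0,-0.5],0,1],[[0,0,-0.9],0,1],[[0,0,-1],0,1],[[0,0,-1],0,1],[[0,0,-1],0,1],[[0,0,-1],0,1],[[0,0,-0.5],0,1],[[0,0,-0.2],0,1],[[0,0,0],0,1],[[0,0,0],0,1]]}}

```text
t: 15.92
ee_pos: [459.6, 24.4, 178.0]
orientation: [-1.996, -2.425, 0.001]
ft_force: [-1.0, 0.5, -0.7]
width: 27.6
grasp_force: 30.0
```

Run:
```python
from h import *
go([686,-37.7,176],11.1)
im=cams.get_image("scene")
o=ctrl.get_obs();p=np.array(o["ee_pos"])
K=np.array(im["camera_matrix"]);R=np.array(im["rotation"]);R=R if R.shape==(3,3) else cv2.Rodrigues(R)[0]
q=K@R.T@(p-im["xyz"]);u,v=(q[:2]/q[2]).astype(int);print(u,v)
cv2.imwrite("pics/v4.png",cv2.resize(im["image"][max(v-45,0):v+45,u-45:u+45,::-1],None,fx=5,fy=5,interpolation=cv2.INTER_CUBIC))
```

```text
t 15.9167 pos [459.6  24.4 178. ] yaw y 11.1 tilt [-0.001 -0.    -1.   ] w 27.6 F [-1.   0.5 -0.7] q6 -0.17
 units [-4.18  8.41  0.07] -0.0
259 197
```

View pics/v4.png

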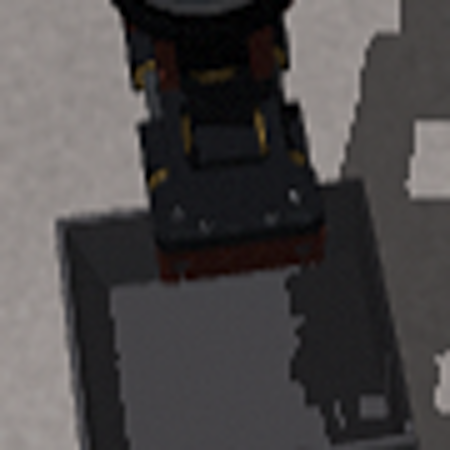

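The box is empty and the vial hangs hidden behind the front finger (opening 27.6 mm, near (240,260) in the crop). I move over the pan.

Request:
{"name": "move_arm", "arguments": {"steps": [[[-0.1,0.2,0],0,1],[[-0.2,0.4,0],0,1],[[-0.3,0.6,0],0,1],[[-0.35,0.7,0],0,1],[[-0.35,0.7,0],0,1],[[-0.35,0.7,0],0,1],[[-0.35,0.7,0],0,1],[[-0.35,0.7,0],0,1],[[-0.35,0.7,0],0,1],[[-0.35,0.7,0],0,1],[[-0.35,0.7,0],0,1],[[-0.35,0.7,0],0,1],[[-0.3,0.5,0],0,1],[[-0.2,0.3,0],0,1],[[0,0.1,0],0,1],[[0,0,0],0,1],[[0,0,0],0,1]]}}

```text
t: 17.38
ee_pos: [685.9, -39.3, 177.8]
orientation: [-1.996, -2.425, 0.001]
ft_force: [-0.6, -0.0, 0.1]
width: 27.9
grasp_force: 30.0
```

Run:
```python
from h import *
go([686,-37.7,76.2],11.1)
```

```text
t 17.3833 pos [685.9 -39.3 177.8] yaw y 11.1 tilt [-0.001  0.    -1.   ] w 27.9 F [-0.6 -0.   0.1] q6 -0.27
 units [0.06 0.02 4.06] -0.0
```

Request:
{"name": "move_arm", "arguments": {"steps": [[[0.05,0,0.3],0,1],[[0,0,0.6],0,1],[[0,0,0.8],0,1],[[0,0,0.8],0,1],[[0,0,0.6],0,1],[[0,0,0.4],0,1],[[0,0,0.2],0,1],[[0,0,0.1],0,1],[[0,0,0],0,1],[[0,0,0],0,1],[[0,0,0],0,1]]}}

```text
t: 18.3
ee_pos: [687.0, -38.2, 84.5]
orientation: [1.996, 2.425, 0.002]
ft_force: [0.8, -1.8, -0.4]
width: 27.5
grasp_force: 30.0
```

Run:
```python
from h import *
go([686,-37.7,76.2],11.1)
```

```text
t 18.3 pos [687.  -38.2  84.5] yaw y 11.1 tilt [ 0.002 -0.    -1.   ] w 27.5 F [ 0.8 -1.8 -0.4] q6 -0.27
 units [ 0.03 -0.04  0.33] -0.0
```

Request:
{"name": "move_arm", "arguments": {"steps": [[[0,0,0.1],0,1],[[0,0,0.08],0,1],[[0,0,0.04],0,1],[[0,0,0],0,1],[[0,0,0],0,1],[[0,0,0],0,1]]}}

```text
t: 18.8
ee_pos: [686.4, -38.2, 77.9]
orientation: [-1.996, -2.426, 0.0]
ft_force: [1.4, -0.3, -0.3]
width: 27.4
grasp_force: 30.0
```

Request:
{"name": "move_arm", "arguments": {"steps": [[[0,0,0.04],0,1],[[0,0,0.02],0,1],[[0,0,0],0,1],[[0,0,0],0,1],[[0,0,0],0,1]]}}

```text
t: 19.22
ee_pos: [686.3, -38.2, 76.4]
orientation: [-1.996, -2.426, 0.0]
ft_force: [-0.1, -0.4, -0.8]
width: 27.5
grasp_force: 30.0
```

Request:
{"name": "move_arm", "arguments": {"steps": [[[0,0,0.03],0,1],[[0,0,0],0,1],[[0,0,0],0,1],[[0,0,0],0,1]]}}

```text
t: 19.55
ee_pos: [686.5, -38.2, 76.3]
orientation: [1.996, 2.426, 0.0]
ft_force: [-2.5, 0.3, 5.0]
width: 27.4
grasp_force: 30.0
```

Contact at 5 N. I release slowly, then rise.

Request:
{"name": "move_arm", "arguments": {"steps": [[[0,0,0],0,0.66],[[0,0,0],0,0.62],[[0,0,0],0,0.58],[[0,0,0],0,0.54],[[0,0,0],0,0.5],[[0,0,0],0,0.45],[[0,0,0],0,0.4],[[0,0,0],0,0.4],[[0,0,0],0,0.4],[[0,0,-0.2],0,0.4],[[0,0,-0.5],0,0.4],[[0,0,-0.8],0,0.4],[[0,0,-1],0,0.4],[[0,0,-1],0,0.4],[[0,0,-1],0,0.4],[[0,0,-0.6],0,0.4],[[0,0,-0.3],0,0.4],[[0,0,0],0,0.4]]}}

```text
t: 21.05
ee_pos: [687.6, -38.3, 213.9]
orientation: [1.994, 2.423, 0.004]
ft_force: [0.0, 0.1, 0.2]
width: 52.3
grasp_force: 0.0
```

Run:
```python
from h import *
go([686,-37.7,176],11.1)
save(cams.get_image("scene"),"s5")
```

```text
t 21.05 pos [687.6 -38.3 213.9] yaw y 11.1 tilt [ 0.005 -0.    -1.   ] w 52.3 F [0.  0.1 0.2] q6 -0.27
 units [ 0.04 -0.06  1.51] -0.0
```

View pics/s5.png

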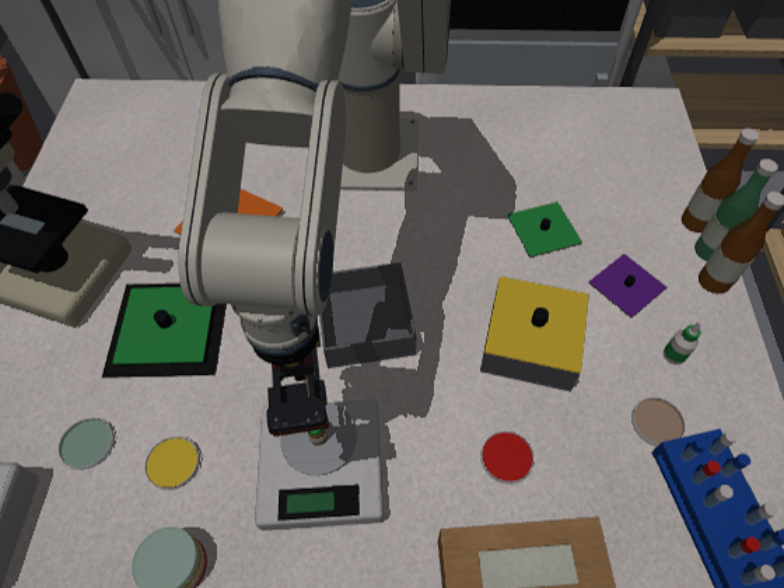

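The lid lies on the mat, and the vial stands upright on the pan at (318,435), centred and clear of the gripper.

```bash
python3 -c "
from workcell import ctrl
print(ctrl.close_job())"
```

```text
the job is handed in; nothing more can be done
None
```

The job is handed in after about 21 s of robot time: the green lid lies flat on the black mat, and the vial stands upright near the centre of the balance pan, with the gripper clear of both.

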